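# Seat the painted panel on its display plinth

### The arm

A 7-joint arm with a two-finger parallel gripper is mounted at the origin on the work surface. World frame = base frame: x ahead of the robot, y to its left, z up, the work surface at z = 0. Lengths are in m, angles in rad, forces in N, time in s.
With the tool pointing down it reaches from about 0.4 to 0.85 m from the base axis. Payload 4.5 kg.
Tool frame: the origin (TCP) lies midway between the tips of the shut fingers; the grasp point (between the pads) lies 19 mm behind it; z points along the fingers, y is the direction in which the jaws open and shut (so a half turn about z gives the same grasp; the last joint's range is limited). The gripper opens to 88 mm and grips with 3 to 60 N. Pads are 18 mm wide; open, the fingers measure 123 mm over their backs; the gripper's body (75 mm by 187 mm) begins 45 mm behind the grasp point.
Start: joints at [1.194, 0.689, -0.195, 1.565, 0.157, 0.902, -0.215], TCP at [0.25, -0.573, 0.239] pointing down, gripper open.
Joint ranges: [-3.01, 3.01], [-0.46, 2.08], [-1.47, 1.51], [0.13, 2.56], [-1, 4.14], [0.04, 2.09], [-2.66, 2.66]. Speed limits (rad/s): [2.57, 2.57, 3.14, 3.14, 3.14, 3.14, 3.14].

### API

Orientations are given as a unit quaternion [x, y, z, w].
In Python, from plant import get_state, snapshot, finish_job, regions_of gives the robot as it stands.
- The arm moves only by the tool send_rows, never from a script. Its argument "series" is a list of rows, each an object of numbers: "grip": the opening, from 0 (shut) to 1 (fully open); "dx", "dy", "dz": the shift along the tool's x, y, z in mm; "turn": the turn about the tool's z in rad. A call has 1 to 20 rows; each row shifts and turns the commanded pose from where the row before left it, along the tool's axes as they then stand; what a row does not reach is not made up. A row lasts 1/10 s, in which the tool goes at most 50 mm and 8.59 degrees, less where a joint would pass 70% of its speed; a pose out of reach is approached as far as the arm can. A call is refused whole if a number of a shift passes 50 or a number of a turn 0.15, either way. A call with a gripper value outside its range is refused whole. The fingers move at their own pace and stop on an object; "force" is the grip in N (left out, the last holds). Time passes only in rows, so rows that do not move let the fingers close. It gives the time, the measured TCP pose, the force and the opening at its end, in the units of the state.
- get_state(): the state, without advancing time (a new reading comes with each control period).
- snapshot(name): name is "scene" or "top" or "wrist"; returns a dict with "img" (420x560x3 uint8, red, green, blue), "depth" (420x560 float32, m along the optical axis (not along the pixel's ray), 0 where there is no reading), "fov_y" (degrees; the focal length in pixels is half the picture's height over the tangent of half this angle, whatever the lens; pixels are square), "cx", "cy" (the principal point, pixels), "k1" (the pictures are not rectified: a ray, as slopes to the right and down, at radius r is drawn at 1 + k1 r^2 times it, then the intrinsics apply), "R" (3x3) and "t" (3): a world point X has camera coordinates R X + t. Camera axes: x right, y down, z forward; pixel columns grow to the right and rows downward; lengths in m; the calibration is good to about 2 mm. A picture is of the moment at which its call begins.
- finish_job(): hands the job in, once; it reports no verdict.
Trained networks look in a picture, given as the dict that the camera call returned (one of the last four; its "shot" number tells which), for a name from the list of things; names that differ only in an ending like _2 or _b are one class to them, and where a whole thing is asked for, a point or a joint stands for the part that bears it (a point fixed in the world has none). Each returns a list of dicts, best first, with "score" (0 to 1); they miss things now and then, are a little off and sometimes report something else, mostly with a low value. They report only what shows in the picture. A call takes as long as a camera call.
- regions_of(picture, target): "pixels" (420x560 bool, what is visible of it) and "extent" ([left, top, right, bottom] in pixels, round what is visible of it).
The state is a dict: "clock": time; "q": joint angles; "qd": joint speeds; "joint_torque": joint torques, N m; "tool_pos": TCP position; "eef_rot": TCP orientation; "contact_force": force on the tool from outside, world axes, zero at the start; "moment": the same for the moment, N m; "opening": opening from 0.0 (shut) to 1.0 (fully open).
Only numpy, scipy, OpenCV 4.12 (cv2) and the standard library are available. Lean on these libraries where they do the work, as an engineer would, in place of code of your own. Each camera call takes 0.05 s, during which the arm holds its last target.

### The job

The painted panel lies askew on its wooden display plinth, propped up on the two brass locating pins. Nudge it with the fingers, back against the rail and sideways, until its two holes drop over the pins and it lies flat on the plinth. Only push it: do not pick it up, and leave the mug, goblet and jar where they stand.

Things in the scene. Friction and masses are not known exactly. Their poses are not given: they have to be found in the camera images.
- plinth: Fixed dark wooden base; origin on the work surface, z up. Flat top 30 mm above the work surface, from its own x -115 to +76 mm and y -160 to +160 mm; a rail along its far (+x) side. Two domed brass pins, hidden by the panel at first. Seated, the panel's origin stands over the plinth's origin with parallel axes: far edge 1 mm from the rail, middle in line with the rail's brass stud.
- stud (a point): brass stud in the middle of the rail's top: plinth x +85, y 0 mm, 60 mm above the work surface. The rail is 18 mm thick, its inner face at plinth x +76 mm, and as long as the plinth (320 mm)
- pin0 (a point): tip of the domed brass pin at plinth x +20, y -50 mm, 12 mm in diameter; tip 40 mm above the work surface, 10 mm above the plinth's top
- pin1 (a point): tip of the like pin at plinth x +20, y +50 mm
- panel: Loose turquoise panel with coloured tiles, 150 (its x) x 220 (y) x 10 mm, 0.25 to 0.5 kg; origin at the centre of its underside. It starts 14 to 35 mm short of its seat (towards plinth -x), up to 35 mm to either side, turned up to 0.12 rad; near edge on the plinth, far part propped on the pins, sloping up about 0.1 rad. Sliding it takes 2 to 8 N. Seated: underside 30, upper face 40 mm above the work surface.
- hole0 (a point): centre of the panel's round 16 mm through hole at its x +20, y -50 mm, on the underside; belongs over pin0 with 2 mm of play all round
- hole1 (a point): centre of the like hole at the panel's x +20, y +50 mm; belongs over pin1
- mug: white mug, 76 mm across with a handle at its own +y, 92 mm high, loose, stands near the plinth; origin under its centre; not to be disturbed
- goblet: brass goblet, 68 mm across, 110 mm high, loose, stands near the plinth; origin under its centre; not to be disturbed
- jar: terracotta jar with a dark lid, 72 mm across, 90 mm high, loose, stands near the plinth; origin under its centre; not to be disturbed

How it is judged:
At the end, for the whole second after the job is handed in: The panel lies at rest, flat (within 0.02 rad) and fully down on the plinth (its origin within 1.5 mm of the plinth's top), each hole's centre within 4 mm of its own pin's axis; mug, goblet and jar upright and within 20 mm of where they stood (horizontal distance between hole0 and pin0 below 0.004 m and horizontal distance between hole1 and pin1 below 0.004 m and z of panel in the frame of plinth below 0.0315 m and angle between panel's own z axis and vertical below 0.02 rad and linear speed of panel below 0.01 m/s and distance of each of mug, goblet, jar from where it was at the start of the episode below 0.02 m and angle between each of mug, goblet, jar's own z axis and vertical below 0.2 rad); the robot touches nothing.
It fails at once if the panel is picked up: its origin rises more than 20 mm above the plinth's top (z of panel in the frame of plinth above 0.05 m).
It fails at once if the panel is tipped up by more than 0.25 rad (angle between panel's own z axis and vertical above 0.25 rad).
It fails at once if the mug, goblet or jar is pushed more than 20 mm away or tipped (distance of any of mug, goblet, jar from where it was at the start of the episode above 0.02 m or angle between any of mug, goblet, jar's own z axis and vertical above 0.3 rad).
It also fails if it takes over 48 s, if anything falls off the work surface, if the arm or the gripper's body presses on something with over 40 N, if the wrist force passes 120 N, or if a joint passes its speed limit or range.

## Working session

There is one attempt and no reset: what is moved stays moved. The work goes in short steps, Python scripts to look and compute and a tool call to move; the robot and the scene stay as the last step left them, time stands still between calls to the robot, and variables do not carry over. Pictures are saved under pics/ and viewed, and the job is handed in when it is done.

Besides the shell and the picture viewer there is one more tool, called after "Emit:" by a JSON object that holds its "name" and its "arguments". send_rows: Moves the arm, as the interface text tells. Its arguments: {"type":"object","properties":{"series":{"type":"array","items":{"type":"object","properties":{"grip":{"type":"number"},"dx":{"type":"number"},"dy":{"type":"number"},"dz":{"type":"number"},"turn":{"type":"number"}}}},"force":{"type":"number"}},"required":["series"]}

```bash
mkdir -p pics; ls
cat > h.py <<'E'
import numpy as np, cv2
from plant import *
def save(p,n): cv2.imwrite(f'pics/{n}.png',p['img'][:,:,::-1])
def K(p):
    f=210/np.tan(np.radians(p['fov_y'])/2); return f
def unproj(p,uv,z=None,depth=None):
    # uv Nx2 -> world; either plane z or depth
    f=K(p); uv=np.atleast_2d(np.float64(uv))
    d=np.stack([(uv[:,0]-p['cx'])/f,(uv[:,1]-p['cy'])/f],1)
    s=d.copy()
    for _ in range(30): s=d/(1+p['k1']*(s**2).sum(1,keepdims=True))
    r=np.c_[s,np.ones(len(s))]; R=np.array(p['R']);t=np.array(p['t'])
    C=-R.T@t; w=r@R
    if z is not None: lam=(z-C[2])/w[:,2]
    else: lam=np.asarray(depth)
    return C+w*lam[:,None]
def proj(p,X):
    X=np.atleast_2d(X); c=X@np.array(p['R']).T+np.array(p['t']); s=c[:,:2]/c[:,2:]
    s=s*(1+p['k1']*(s**2).sum(1,keepdims=True)); return s*K(p)+[p['cx'],p['cy']]
def cloud(p):
    v,u=np.nonzero(p['depth']>0); 
    return np.c_[u,v],unproj(p,np.c_[u,v],depth=p['depth'][v,u])
E
python3 - <<'E'
from h import *
s=get_state();print(s)
for n in ['scene','top','wrist']:
    p=snapshot(n);save(p,n+'0');print(n,p['fov_y'],p['cx'],p['cy'],p['k1'],np.round(-np.array(p['R']).T@p['t'],3))
E
```

```text
pics
{'clock': 0.0, 'q': array([ 1.19378676,  0.69000668, -0.1945259 ,  1.5663417 ,  0.15729463,
        0.90251208, -0.21511627]), 'qd': array([-0.00049252, -0.00063673,  0.00211186,  0.00083088,  0.00015193,
        0.0006924 ,  0.00118334]), 'joint_torque': array([-6.37771045e-04, -5.27567339e+01, -1.26702189e+00, -1.53426164e+01,
       -5.26680239e-02,  6.67949935e-03,  1.77670208e-04]), 'tool_pos': array([ 0.24929966, -0.57242848,  0.2378968 ]), 'eef_rot': array([ 9.78970555e-01,  2.03999443e-01, -2.51605197e-04, -9.03438691e-04]), 'contact_force': array([ 0.67012223,  0.10540021, -0.46369001]), 'moment': array([0.00455207, 0.01840207, 0.03677187]), 'opening': 0.9998399944123677}
scene 48.25091164529382 288.13476670485306 212.90844203428534 -0.09216075298930039 [1.138 0.55  0.715]
top 51.3190988272085 280.9831155537193 208.330958171325 -0.041624815604533814 [0.404 0.058 0.942]
wrist 64.66230175612912 272.46461710347927 210.27496762623542 -0.04650776142160558 [ 0.323 -0.541  0.386]
```

View pics/top0.png

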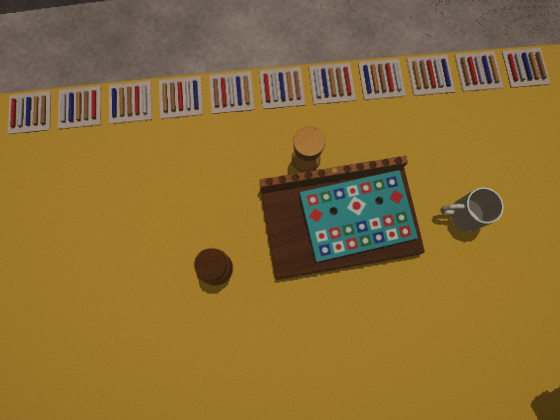

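View pics/scene0.png

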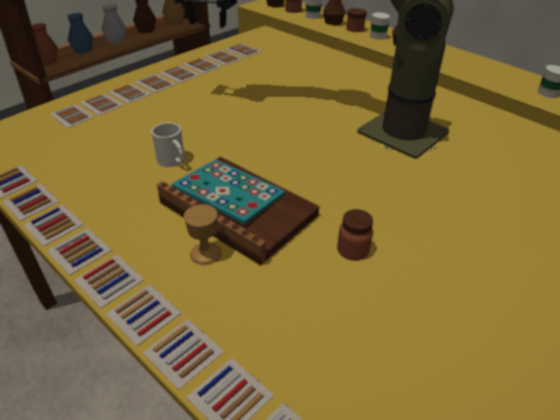

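The top view shows the rail running from (262,182) to (407,160), the panel offset to the right, and the holes near (333,211) and (379,201). The goblet is behind the rail, the mug is to the right and the jar to the left. Next I'll measure these.

Run:
```python
from h import *
p=snapshot('top')
c=p['img'][140:290,250:440]; cv2.imwrite('pics/topcrop.png',cv2.resize(c,None,fx=4,fy=4,interpolation=cv2.INTER_CUBIC)[:,:,::-1])
uv,X=cloud(p)
for n in ['plinth','panel','mug','goblet','jar','stud','hole0','hole1']:
    r=regions_of(p,n)
    for q in r[:2]:
        m=q['pixels']; k=m[uv[:,1],uv[:,0]]
        v,u=np.nonzero(m)
        print(n,round(q['score'],2),q['extent'],m.sum(),'px',u.mean().round(1),v.mean().round(1),'med',np.round(np.median(X[k],0),4) if k.any() else None)
    if n=='panel':
        m=r[0]['pixels']; me=cv2.erode(m.astype('u1') if 0 else m.astype(np.uint8),np.ones((5,5)))>0
        P=X[me[uv[:,1],uv[:,0]]]
        A=np.c_[P[:,:2],np.ones(len(P))]; s=np.linalg.lstsq(A,P[:,2],rcond=None)[0]
        print('plane',s,'resid',np.std(A@s-P[:,2]))
        h=cv2.convexHull(np.argwhere(m)[:,::-1].astype(np.int32)); ap=cv2.approxPolyDP(h,5,True)[:,0]; print(ap, )
```

```text
plinth 0.57 [260.5, 159.0, 425.4, 279.4] 7970 px 323.6 219.0 med [ 0.582  -0.0147  0.0308]
panel 0.58 [299.5, 170.4, 417.5, 262.0] 7270 px 357.4 215.8 med [ 0.5779 -0.125   0.047 ]
plane [ 0.08898421  0.01102692 -0.00303388] resid 0.0015948887871109682
[[416 238]
 [315 261]
 [300 193]
 [398 171]]
mug 0.88 [440.2, 189.3, 504.0, 232.1] 1818 px 475.4 209.4 med [ 0.5674 -0.3848  0.055 ]
jar 0.88 [194.1, 244.7, 231.1, 288.3] 1098 px 213.6 266.5 med [0.4996 0.1765 0.0898]
stud 0.93 [257.3, 154.7, 424.7, 279.1] 7550 px 321.7 219.7 med [ 0.58   -0.0112  0.0308]
hole0 0.58 [299.5, 172.5, 418.2, 260.8] 7524 px 357.1 215.6 med [ 0.5784 -0.1248  0.0468]
hole1 0.58 [299.5, 172.5, 418.2, 260.8] 7524 px 357.1 215.6 med [ 0.5784 -0.1248  0.0468]
```

View pics/topcrop.png

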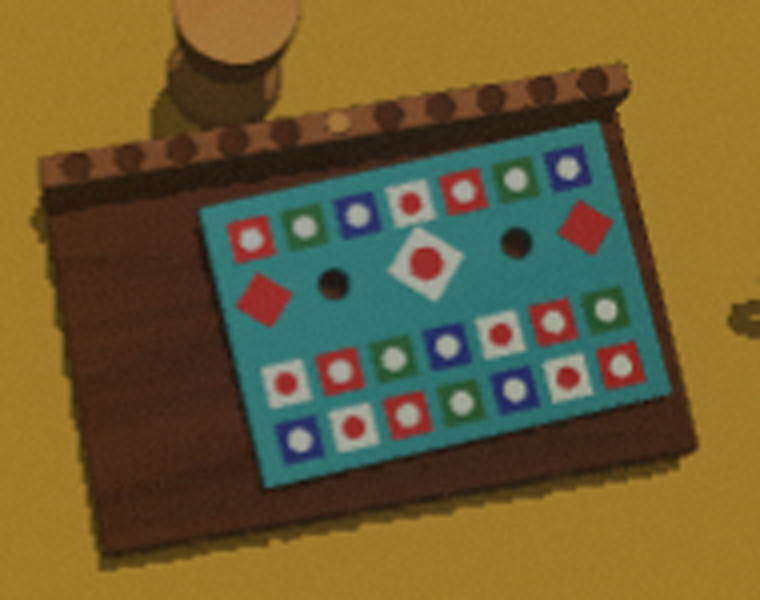

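```bash
cat >> h.py <<'E'
def plane_int(p,uv,s):
    a=unproj(p,uv,depth=np.ones(len(np.atleast_2d(uv)))); C=-np.array(p['R']).T@np.array(p['t']); d=a-C
    # z = s0 x+s1 y+s2
    lam=(s[0]*C[0]+s[1]*C[1]+s[2]-C[2])/(d[:,2]-s[0]*d[:,0]-s[1]*d[:,1]); return C+lam[:,None]*d
def fit2(A,B):
    # A local pts, B world -> th,t with B=R A+t
    a=A-A.mean(0);b=B-B.mean(0); th=np.arctan2((a[:,0]*b[:,1]-a[:,1]*b[:,0]).sum(),(a*b).sum())
    R=np.array([[np.cos(th),-np.sin(th)],[np.sin(th),np.cos(th)]]); t=B.mean(0)-R@A.mean(0); return th,R,t,(B-(A@R.T+t))
E
python3 - <<'E'
from h import *
p=snapshot('top')
c=lambda L:np.array(L)/4.+[250,140]-0.375
rail=unproj(p,c([(40,158),(338,122),(625,65)]),z=.06); near=unproj(p,c([(105,552),(693,450)]),z=.03)
print(np.round(rail,4),np.round(near,4))
# local: left = +y
A=np.array([[.094,.16],[.085,0],[.094,-.16],[-.115,.16],[-.115,-.16]])
th,R,t,e=fit2(A,np.r_[rail,near][:,:2]); print('plinth',th,t,np.round(e*1000,1))
s=[0.08898421,0.01102692,-0.00303388]
H=plane_int(p,c([(517,243),(334,285),(202,210),(600,122),(670,393),(265,488)]),s); print(np.round(H,4))
ca=np.cos(.09); A=np.array([[.02,-.05],[.02,.05],[.075,.11],[.075,-.11],[-.075,-.11],[-.075,.11]])
th2,R2,t2,e=fit2(A*[ca,1],H[:,:2]); print('panel',th2,t2,np.round(e*1000,1))
print('in plinth', (t2-t)@R, th2-th, (H[:,:2]-t)@R)
uv,X=cloud(p)
for n,z in [('mug',.08),('jar',.085),('goblet',.1)]:
    r=regions_of(p,n)
    if r:
        k=r[0]['pixels'][uv[:,1],uv[:,0]]; Q=X[k]; Q=Q[Q[:,2]>z-.01]; print(n,Q[:,:2].min(0),Q[:,:2].max(0),((Q[:,:2].min(0)+Q[:,:2].max(0))/2-t)@R)
E
```

```text
[[ 0.6752  0.0709  0.06  ]
 [ 0.679  -0.0879  0.06  ]
 [ 0.6953 -0.2455  0.06  ]] [[ 0.4695  0.0576  0.03  ]
 [ 0.49   -0.2557  0.03  ]]
plinth 0.061784622923447316 [ 0.59321424 -0.0926547 ] [[-1.9 -1.9]
 [ 0.9 -0.5]
 [-1.6  1. ]
 [ 1.  -2.4]
 [ 1.7  3.7]]
[[ 0.6064 -0.1752  0.049 ]
 [ 0.5938 -0.0758  0.049 ]
 [ 0.64   -0.0112  0.0538]
 [ 0.6668 -0.2287  0.0538]
 [ 0.5199 -0.2452  0.0405]
 [ 0.4928 -0.0277  0.0405]]
panel 0.12023547568602964 [ 0.58001323 -0.12811533] [[ 0.6  0.2]
 [-0.   0.3]
 [-1.  -1.2]
 [-0.5 -0.4]
 [ 0.8  1. ]
 [ 0.1  0.1]]
in plinth [-0.01536535 -0.03457787] 0.05845085276258233 [[ 0.00805994 -0.08320254]
 [ 0.00158347  0.01676387]
 [ 0.05173534  0.07843742]
 [ 0.06506057 -0.14037885]
 [-0.08262189 -0.14776069]
 [-0.09623947  0.07100081]]
mug [ 0.52691403 -0.41594711] [ 0.60280524 -0.31004128] [-0.0449927  -0.26807291]
jar [0.47302831 0.15121562] [0.53359083 0.21299742] [-0.07276791  0.27978815]
goblet [ 0.69805624 -0.06782757] [ 0.76355038 -0.00379759] [0.14083628 0.04823818]
```

```bash
cat >> h.py <<'E'
TH=.063; T0=np.array([.5932,-.0927])
RP=np.array([[np.cos(TH),-np.sin(TH)],[np.sin(TH),np.cos(TH)]])
from scipy.spatial.transform import Rotation as Ro
def where():
    s=get_state(); M=Ro.from_quat(s['eef_rot']).as_matrix(); yaw=np.arctan2(M[1,0],M[0,0])
    pp=(s['tool_pos'][:2]-T0)@RP
    print('t',round(s['clock'],2),'plinth',np.round(pp*1000,1),'z',round(s['tool_pos'][2]*1000,1),'yawrel',round(yaw-TH,4),'F(plinth)',np.round(np.r_[s['contact_force'][:2]@RP,s['contact_force'][2]],1),'op',round(s['opening'],3))
    return s,pp,yaw
def go(px,py,z,yawrel):
    s,pp,yaw=where(); d=RP@(np.array([px,py])/1000)-s['tool_pos'][:2]
    y=TH+yawrel; turn=-(y-yaw); turn=(turn+np.pi)%(2*np.pi)-np.pi
    print('turn',round(turn,3),'then dx',round(1000*(T0+d)@[np.cos(y),np.sin(y)],1),'dy',round(1000*(T0+d)@[np.sin(y),-np.cos(y)],1),'dz',round(1000*s['tool_pos'][2]-z,1))
E
python3 -c "
from h import *
go(-130,-35,100,0)"
```

```text
t 0.8 plinth [-373.1 -457.7] z 238.8 yawrel 0.3478 F(plinth) [ 0.4 -0.1 -0.4] op 1.001
turn 0.348 then dx 243.1 dy -422.7 dz 138.8
```

Emit:
{"name": "send_rows", "arguments": {"series": [{"turn": 0.087, "grip": 1}, {"turn": 0.087}, {"turn": 0.087}, {"turn": 0.087}, {"dx": 18, "dy": -30}, {"dx": 18, "dy": -30}, {"dx": 18, "dy": -30}, {"dx": 18, "dy": -30}, {"dx": 18, "dy": -30}, {"dx": 18, "dy": -30}, {"dx": 18, "dy": -30}, {"dx": 18, "dy": -30}, {"dx": 18, "dy": -30}, {"dx": 18, "dy": -30}, {"dx": 18, "dy": -30}, {"dx": 18, "dy": -30}, {"dx": 18, "dy": -30}, {"dx": 9, "dy": -33}, {}, {}], "force": 40}}

```text
schema error: expected keys grip, dx, dy, dz, turn
```

```bash
python3 -c "
from h import *
go(-130,-35,34,0)
p=snapshot('top');save(p,'top1')"
```

```text
t 0.8 plinth [-373.1 -457.7] z 238.8 yawrel 0.3478 F(plinth) [ 0.4 -0.1 -0.4] op 1.001
turn 0.348 then dx 243.1 dy -422.7 dz 204.8
```

View pics/top1.png

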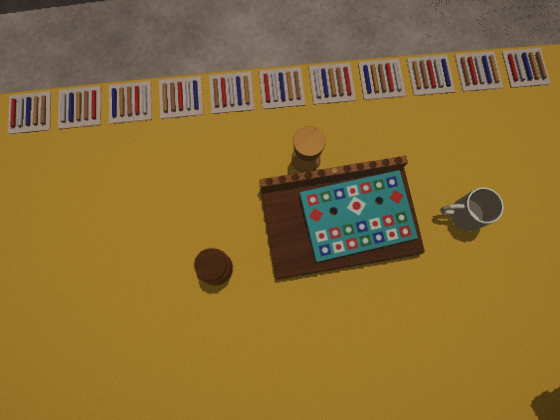

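The call was refused because every row needs all five keys, so nothing has moved.

Emit:
{"name": "send_rows", "arguments": {"series": [{"grip": 1, "dx": 0, "dy": 0, "dz": 0, "turn": 0.087}, {"grip": 1, "dx": 0, "dy": 0, "dz": 0, "turn": 0.087}, {"grip": 1, "dx": 0, "dy": 0, "dz": 0, "turn": 0.087}, {"grip": 1, "dx": 0, "dy": 0, "dz": 0, "turn": 0.087}, {"grip": 1, "dx": 18, "dy": -30, "dz": 0, "turn": 0}, {"grip": 1, "dx": 18, "dy": -30, "dz": 0, "turn": 0}, {"grip": 1, "dx": 18, "dy": -30, "dz": 0, "turn": 0}, {"grip": 1, "dx": 18, "dy": -30, "dz": 0, "turn": 0}, {"grip": 1, "dx": 18, "dy": -30, "dz": 0, "turn": 0}, {"grip": 1, "dx": 18, "dy": -30, "dz": 0, "turn": 0}, {"grip": 1, "dx": 18, "dy": -30, "dz": 0, "turn": 0}, {"grip": 1, "dx": 18, "dy": -30, "dz": 0, "turn": 0}, {"grip": 1, "dx": 18, "dy": -30, "dz": 0, "turn": 0}, {"grip": 1, "dx": 18, "dy": -30, "dz": 0, "turn": 0}, {"grip": 1, "dx": 18, "dy": -30, "dz": 0, "turn": 0}, {"grip": 1, "dx": 18, "dy": -30, "dz": 0, "turn": 0}, {"grip": 1, "dx": 18, "dy": -30, "dz": 0, "turn": 0}, {"grip": 1, "dx": 9, "dy": -33, "dz": 0, "turn": 0}, {"grip": 1, "dx": 0, "dy": 0, "dz": 0, "turn": 0}, {"grip": 1, "dx": 0, "dy": 0, "dz": 0, "turn": 0}], "force": 40}}

```text
clock: 2.85
tool_pos: [0.4658, -0.135, 0.2388]
eef_rot: [0.999, 0.032, 0.0, 0.0]
contact_force: [-1.0, -0.1, 0.5]
opening: 1.002
```

```bash
python3 -c "
from h import *
go(-130,-35,34,0)"
```

```text
t 2.85 plinth [-129.8  -34.2] z 238.8 yawrel 0.0019 F(plinth) [-1.  -0.   0.5] op 1.002
turn 0.002 then dx -0.2 dy 0.8 dz 204.8
```

Emit:
{"name": "send_rows", "arguments": {"series": [{"grip": 1, "dx": 0, "dy": 0, "dz": 40, "turn": 0}, {"grip": 1, "dx": 0, "dy": 0, "dz": 40, "turn": 0}, {"grip": 1, "dx": 0, "dy": 0, "dz": 40, "turn": 0}, {"grip": 1, "dx": 0, "dy": 0, "dz": 40, "turn": 0}, {"grip": 1, "dx": 0, "dy": 0, "dz": 30, "turn": 0}, {"grip": 1, "dx": 0, "dy": 0, "dz": 14, "turn": 0}, {"grip": 1, "dx": 0, "dy": 0, "dz": 0, "turn": 0}, {"grip": 1, "dx": 0, "dy": 0, "dz": 0, "turn": 0}]}}

```text
clock: 3.65
tool_pos: [0.4655, -0.1369, 0.035]
eef_rot: [1.0, 0.03, 0.0, 0.0]
contact_force: [1.6, -0.4, 0.7]
opening: 0.999
```

```bash
python3 -c "
from h import *
where()
for n in ['top','scene','wrist']:
  p=snapshot(n);save(p,n+'2')"
```

```text
t 3.65 plinth [-130.3  -36.1] z 35.0 yawrel -0.002 F(plinth) [ 1.6 -0.5  0.7] op 0.999
```

View pics/top2.png

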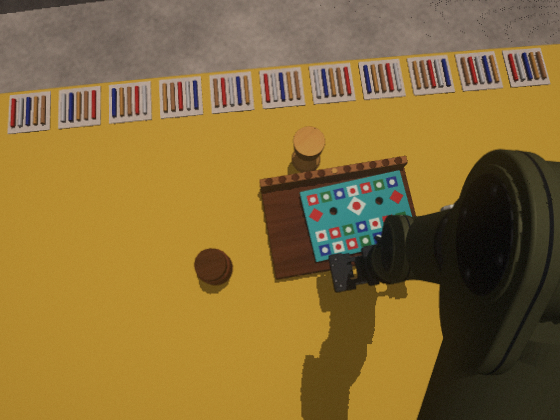

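View pics/wrist2.png

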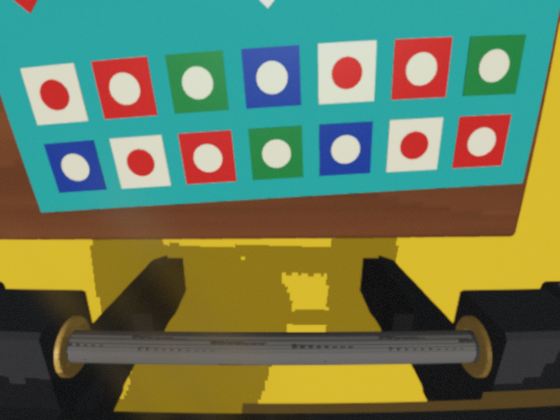

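View pics/scene2.png

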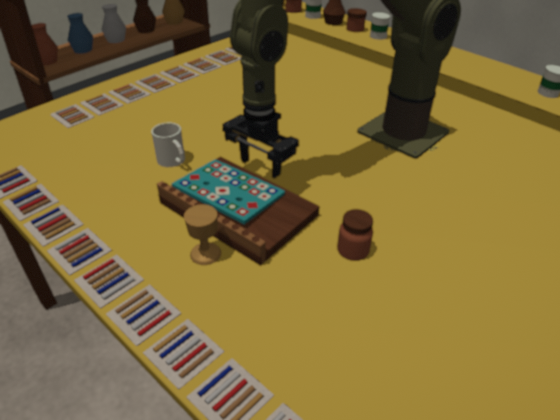

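The wrist view shows the panel's near edge running from (40,212) to (520,185), a little above the plinth's near edge at row 237, with both fingers in front of it. Next I'll push forward.

Emit:
{"name": "send_rows", "arguments": {"series": [{"grip": 1, "dx": 8, "dy": 0, "dz": 0, "turn": 0}, {"grip": 1, "dx": 8, "dy": 0, "dz": 0, "turn": 0}, {"grip": 1, "dx": 4, "dy": 0, "dz": 0, "turn": 0}, {"grip": 1, "dx": 4, "dy": 0, "dz": 0, "turn": 0}, {"grip": 1, "dx": 2, "dy": 0, "dz": 0, "turn": 0}, {"grip": 1, "dx": 2, "dy": 0, "dz": 0, "turn": 0}, {"grip": 1, "dx": 2, "dy": 0, "dz": 0, "turn": 0}, {"grip": 1, "dx": 2, "dy": 0, "dz": 0, "turn": 0}, {"grip": 1, "dx": 0, "dy": 0, "dz": 0, "turn": 0}]}}

```text
clock: 4.7
tool_pos: [0.4973, -0.1333, 0.0346]
eef_rot: [1.0, 0.032, -0.0, -0.0]
contact_force: [-1.0, 0.9, 0.7]
opening: 0.998
```

```bash
python3 -c "
from h import *
where()
for n in ['top','wrist']:
  p=snapshot(n);save(p,n+'3')"
```

```text
t 4.7 plinth [-98.3 -34.5] z 34.6 yawrel 0.0002 F(plinth) [-0.9  1.   0.7] op 0.998
```

View pics/wrist3.png

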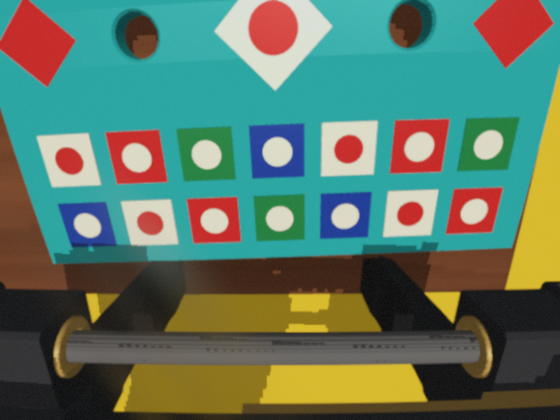

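Emit:
{"name": "send_rows", "arguments": {"series": [{"grip": 1, "dx": 2, "dy": 0, "dz": 0, "turn": 0}, {"grip": 1, "dx": 2, "dy": 0, "dz": 0, "turn": 0}, {"grip": 1, "dx": 2, "dy": 0, "dz": 0, "turn": 0}, {"grip": 1, "dx": 2, "dy": 0, "dz": 0, "turn": 0}, {"grip": 1, "dx": 0, "dy": 0, "dz": 0, "turn": 0}]}}

```text
clock: 5.3
tool_pos: [0.5063, -0.1333, 0.0348]
eef_rot: [1.0, 0.031, 0.001, 0.0]
contact_force: [-0.6, 0.5, -0.0]
opening: 1.002
```

```bash
python3 -c "
from h import *
where()
for n in ['top','wrist']:
  p=snapshot(n);save(p,n+'4')"
```

```text
t 5.3 plinth [-89.3 -35. ] z 34.8 yawrel -0.0004 F(plinth) [-0.6  0.6 -0. ] op 1.002
```

View pics/wrist4.png

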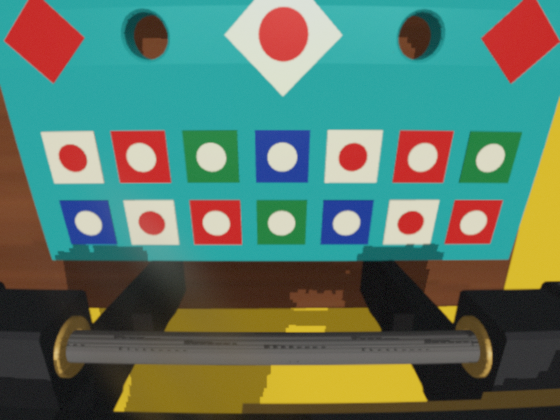

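View pics/top4.png

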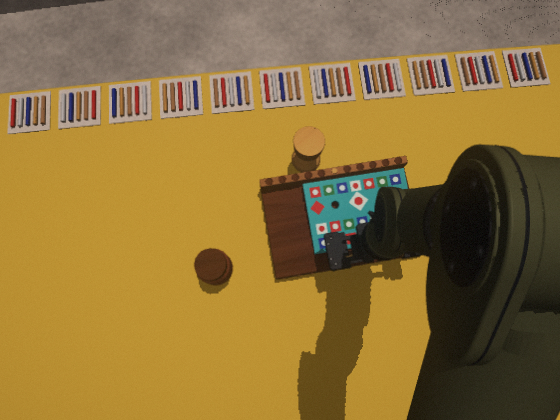

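The panel is now square to the fingers (wrist view: near edge level at row 261). I'll keep pushing, watching the force for contact with the rail.

Emit:
{"name": "send_rows", "arguments": {"series": [{"grip": 1, "dx": 1.5, "dy": 0, "dz": 0, "turn": 0}, {"grip": 1, "dx": 1.5, "dy": 0, "dz": 0, "turn": 0}, {"grip": 1, "dx": 0, "dy": 0, "dz": 0, "turn": 0}]}}

```text
clock: 5.7
tool_pos: [0.5084, -0.1331, 0.0347]
eef_rot: [1.0, 0.031, -0.0, 0.0]
contact_force: [-1.6, -0.0, 1.3]
opening: 0.996
```

Emit:
{"name": "send_rows", "arguments": {"series": [{"grip": 1, "dx": 1, "dy": 0, "dz": 0, "turn": 0}, {"grip": 1, "dx": 0, "dy": 0, "dz": 0, "turn": 0}]}}

```text
clock: 5.9
tool_pos: [0.5095, -0.133, 0.0347]
eef_rot: [1.0, 0.031, -0.0, 0.0]
contact_force: [-2.0, 0.2, 0.2]
opening: 1.001
```

```bash
python3 -c "
from h import *
where()
for n in ['top','wrist','scene']:
  p=snapshot(n);save(p,n+'5')
  if n=='top': cv2.imwrite('pics/t5.png',cv2.resize(p['img'][140:290,250:440],None,fx=4,fy=4,interpolation=cv2.INTER_CUBIC)[:,:,::-1])
  if n=='scene': cv2.imwrite('pics/s5.png',cv2.resize(p['img'][140:290,140:340],None,fx=4,fy=4,interpolation=cv2.INTER_CUBIC)[:,:,::-1])
  "
```

```text
t 5.9 plinth [-86.1 -34.9] z 34.7 yawrel -0.0004 F(plinth) [-2.   0.3  0.2] op 1.001
```

View pics/t5.png

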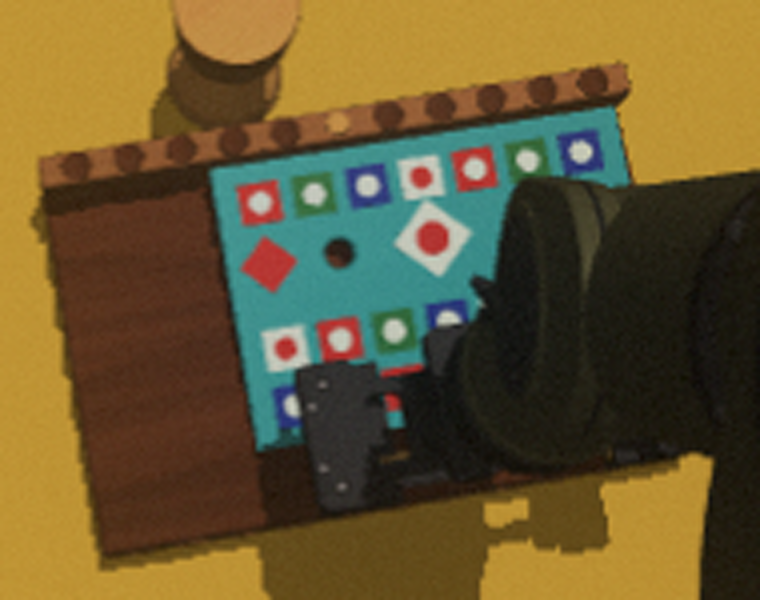

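View pics/s5.png

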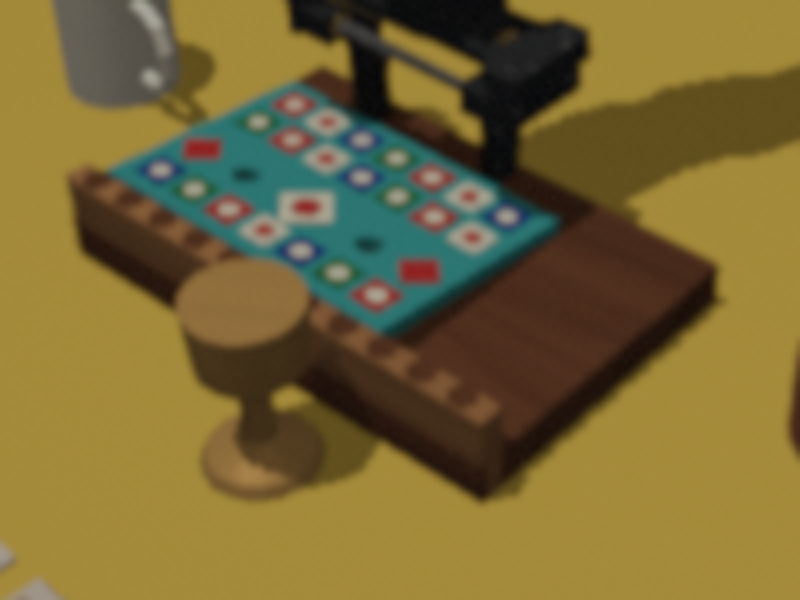

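Emit:
{"name": "send_rows", "arguments": {"series": [{"grip": 1, "dx": 1, "dy": 0, "dz": 0, "turn": 0}, {"grip": 1, "dx": 0, "dy": 0, "dz": 0, "turn": 0}]}}

```text
clock: 6.25
tool_pos: [0.5107, -0.1328, 0.0347]
eef_rot: [1.0, 0.031, 0.0, 0.0]
contact_force: [-1.0, 0.4, 0.8]
opening: 0.997
```

Emit:
{"name": "send_rows", "arguments": {"series": [{"grip": 1, "dx": 1, "dy": 0, "dz": 0, "turn": 0}, {"grip": 1, "dx": 0, "dy": 0, "dz": 0, "turn": 0}]}}

```text
clock: 6.45
tool_pos: [0.5117, -0.1327, 0.0347]
eef_rot: [1.0, 0.031, 0.0, 0.0]
contact_force: [-1.7, -0.6, 1.3]
opening: 1.002
```

```bash
python3 -c "
from h import *
where()
p=snapshot('top')
cv2.imwrite('pics/t6.png',cv2.resize(p['img'][140:290,250:440],None,fx=4,fy=4,interpolation=cv2.INTER_CUBIC)[:,:,::-1])
p=snapshot('wrist');save(p,'wrist6')
  "
```

```text
t 6.45 plinth [-83.8 -34.8] z 34.7 yawrel -0.0001 F(plinth) [-1.7 -0.5  1.3] op 1.002
```

View pics/t6.png

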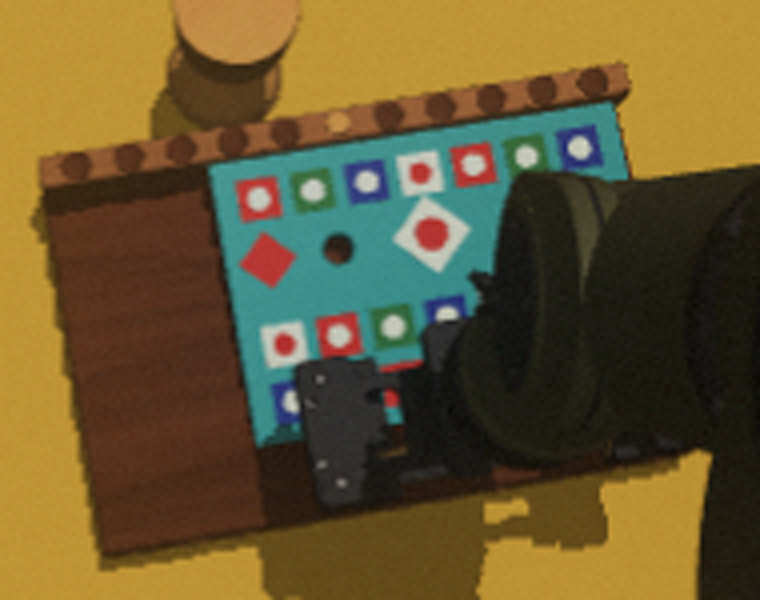

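View pics/wrist6.png

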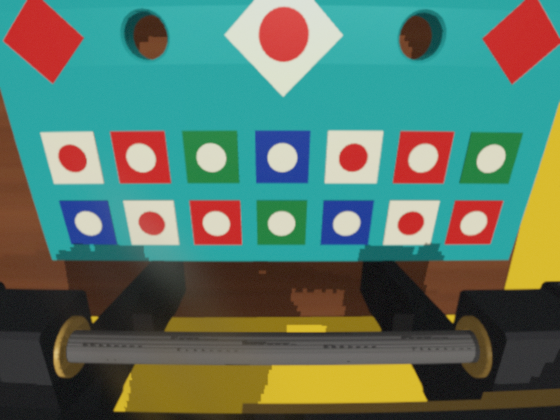

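Emit:
{"name": "send_rows", "arguments": {"series": [{"grip": 1, "dx": 1, "dy": 0, "dz": 0, "turn": 0}, {"grip": 1, "dx": 0, "dy": 0, "dz": 0, "turn": 0}]}}

```text
clock: 6.75
tool_pos: [0.5119, -0.1327, 0.0347]
eef_rot: [1.0, 0.031, -0.001, -0.0]
contact_force: [-4.2, -0.6, 2.0]
opening: 1.001
```

Emit:
{"name": "send_rows", "arguments": {"series": [{"grip": 1, "dx": 1, "dy": 0, "dz": 0, "turn": 0}, {"grip": 1, "dx": 0, "dy": 0, "dz": 0, "turn": 0}]}}

```text
clock: 6.95
tool_pos: [0.5121, -0.1327, 0.0346]
eef_rot: [1.0, 0.031, -0.001, -0.0]
contact_force: [-4.4, -0.2, 1.9]
opening: 1.003
```

Emit:
{"name": "send_rows", "arguments": {"series": [{"grip": 1, "dx": 1, "dy": 0, "dz": 0, "turn": 0}, {"grip": 1, "dx": 0, "dy": 0, "dz": 0, "turn": 0}]}}

```text
clock: 7.15
tool_pos: [0.5121, -0.1327, 0.0346]
eef_rot: [1.0, 0.031, -0.002, -0.0]
contact_force: [-5.4, 0.6, 3.8]
opening: 1.0
```

The force shows the panel touching the rail at TCP x ≈ -83.5. Now I'll back off and check the panel's pose.

Emit:
{"name": "send_rows", "arguments": {"series": [{"grip": 1, "dx": -5, "dy": 0, "dz": 0, "turn": 0}, {"grip": 1, "dx": -10, "dy": 0, "dz": 0, "turn": 0}, {"grip": 1, "dx": -20, "dy": 0, "dz": 0, "turn": 0}, {"grip": 1, "dx": 0, "dy": 0, "dz": -40, "turn": 0}, {"grip": 1, "dx": 0, "dy": 0, "dz": -40, "turn": 0}, {"grip": 1, "dx": 0, "dy": 0, "dz": -40, "turn": 0}, {"grip": 1, "dx": -30, "dy": 0, "dz": -20, "turn": 0}, {"grip": 1, "dx": 0, "dy": 0, "dz": 0, "turn": 0}]}}

```text
clock: 7.95
tool_pos: [0.4477, -0.1374, 0.1772]
eef_rot: [1.0, 0.031, 0.001, 0.001]
contact_force: [0.1, -0.7, -0.7]
opening: 1.001
```

```bash
python3 -c "
from h import *
s,_,_=where();print(s['q'])
p=snapshot('top')
cv2.imwrite('pics/t7.png',cv2.resize(p['img'][140:290,250:440],None,fx=4,fy=4,interpolation=cv2.INTER_CUBIC)[:,:,::-1])
p=snapshot('wrist');save(p,'wrist7')
  "
```

```text
t 7.95 plinth [-148.1  -35.4] z 177.2 yawrel -0.0018 F(plinth) [ 0.1 -0.7 -0.7] op 1.001
[ 0.22331168  0.59332068 -0.03842527  2.09688524  0.05132021  0.44965686
 -1.36434904]
```

View pics/t7.png

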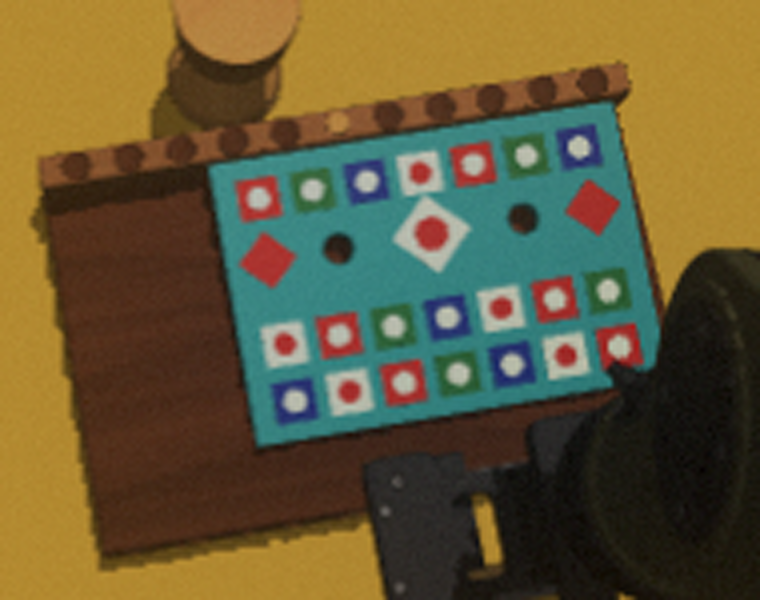

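View pics/wrist7.png

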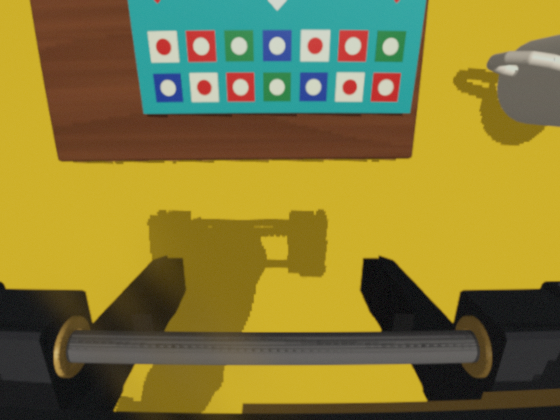

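```bash
python3 -c "
from h import *
p=snapshot('top')
c=lambda L:np.array(L)/4.+[250,140]-0.375
# panel upper face plane in plinth coords: near top edge z .04 at x=-.074 slope .09
a=.085
n=np.array([np.cos(TH),np.sin(TH)])*a
s=[n[0],n[1],.040+a*.074-n@T0]
H=plane_int(p,c([(523,217),(339,248),(210,168),(617,100),(258,447)]),s)
A=np.array([[.02,-.05],[.02,.05],[.075,.11],[.075,-.11],[-.075,.11]])
Q=(H[:,:2]-T0)@RP; print(np.round(Q*1000,1))
th,R,t,e=fit2(A*[.996,1],Q);print(th,t*1000,np.round(e*1000,1))
st=unproj(p,c([(338,122)]),z=.06);print('stud',(st[:,:2]-T0)@RP)
"
```

```text
[[  21.5  -89.6]
 [  21.    10.2]
 [  74.2   70.1]
 [  75.8 -152.7]
 [ -74.6   70.8]]
0.0009836751010093257 [  0.70237679 -40.28006543] [[ 0.9  0.6]
 [ 0.4  0.5]
 [-1.1  0.3]
 [ 0.3 -2.5]
 [-0.5  1.2]]
stud [[ 0.08592145 -0.00056926]]
```

Emit:
{"name": "send_rows", "arguments": {"series": [{"grip": 1, "dx": -20, "dy": 40, "dz": -30, "turn": 0.14}, {"grip": 1, "dx": 0, "dy": 40, "dz": -20, "turn": 0.14}, {"grip": 1, "dx": 0, "dy": 0, "dz": 0, "turn": 0}]}}

```text
clock: 8.4
tool_pos: [0.4315, -0.2213, 0.224]
eef_rot: [0.993, -0.114, 0.003, 0.003]
contact_force: [0.3, -0.6, -0.1]
opening: 0.999
```

```bash
python3 -c "
from h import *
s,_,_=where();print(s['q'])"
```

```text
t 8.4 plinth [-169.5 -118.1] z 224.0 yawrel -0.2911 F(plinth) [ 0.3 -0.6 -0.1] op 0.999
[ 0.35835474  0.52894199  0.02737243  2.00820068 -0.01786285  0.59795835
 -1.4021982 ]
```

Emit:
{"name": "send_rows", "arguments": {"series": [{"grip": 1, "dx": 0, "dy": 0, "dz": 0, "turn": -0.143}, {"grip": 1, "dx": 0, "dy": 0, "dz": 0, "turn": -0.143}, {"grip": 1, "dx": 0, "dy": 0, "dz": 0, "turn": -0.143}, {"grip": 1, "dx": 0, "dy": 0, "dz": 0, "turn": -0.143}, {"grip": 1, "dx": 0, "dy": 0, "dz": 0, "turn": -0.143}, {"grip": 1, "dx": 0, "dy": 0, "dz": 0, "turn": -0.143}, {"grip": 1, "dx": 0, "dy": 0, "dz": 0, "turn": -0.143}, {"grip": 1, "dx": 0, "dy": 0, "dz": 0, "turn": -0.143}, {"grip": 1, "dx": 0, "dy": 0, "dz": 0, "turn": -0.143}, {"grip": 1, "dx": 0, "dy": 0, "dz": 0, "turn": -0.143}, {"grip": 1, "dx": 0, "dy": 0, "dz": 0, "turn": -0.143}, {"grip": 1, "dx": 0, "dy": 0, "dz": 0, "turn": -0.143}, {"grip": 1, "dx": 0, "dy": 0, "dz": 0, "turn": -0.143}, {"grip": 1, "dx": 0, "dy": 0, "dz": 0, "turn": 0}]}}

```text
clock: 9.8
tool_pos: [0.4309, -0.2139, 0.2214]
eef_rot: [0.681, 0.732, 0.001, -0.001]
contact_force: [0.5, 0.8, -0.8]
opening: 1.002
```

```bash
python3 -c "
from h import *
go(-5,-175,140,np.pi/2);print(get_state()['q'])"
```

```text
t 9.8 plinth [-169.6 -110.7] z 221.4 yawrel 1.5806 F(plinth) [ 0.6  0.8 -0.8] op 1.002
turn 0.01 then dx -64.3 dy 164.6 dz 81.4
[ 0.71443444  0.57296264 -0.54275688  1.99601386  0.44987698  0.69252714
 -0.03788128]
```

Emit:
{"name": "send_rows", "arguments": {"series": [{"grip": 1, "dx": -13, "dy": 33, "dz": 0, "turn": 0.01}, {"grip": 1, "dx": -13, "dy": 33, "dz": 0, "turn": 0}, {"grip": 1, "dx": -13, "dy": 33, "dz": 0, "turn": 0}, {"grip": 1, "dx": -13, "dy": 33, "dz": 10, "turn": 0}, {"grip": 1, "dx": -12, "dy": 33, "dz": 35, "turn": 0}, {"grip": 1, "dx": 0, "dy": 0, "dz": 35, "turn": 0}, {"grip": 1, "dx": 0, "dy": 0, "dz": 0, "turn": 0}, {"grip": 1, "dx": 0, "dy": 0, "dz": 0, "turn": 0}]}}

```text
clock: 10.6
tool_pos: [0.5986, -0.2673, 0.1419]
eef_rot: [0.685, 0.728, -0.0, -0.001]
contact_force: [-0.1, -0.4, -0.1]
opening: 1.001
```

```bash
python3 -c "
from h import *
go(-5,-173,36,np.pi/2)
for n in ['top','wrist','scene']: save(snapshot(n),n+'8')"
```

```text
t 10.6 plinth [  -5.6 -174.6] z 141.9 yawrel 1.568 F(plinth) [-0.1 -0.4 -0.1] op 1.001
turn -0.003 then dx 1.6 dy 0.6 dz 105.9
```

View pics/wrist8.png

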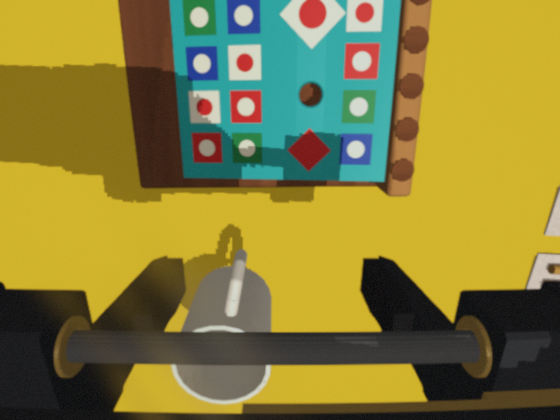

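View pics/scene8.png

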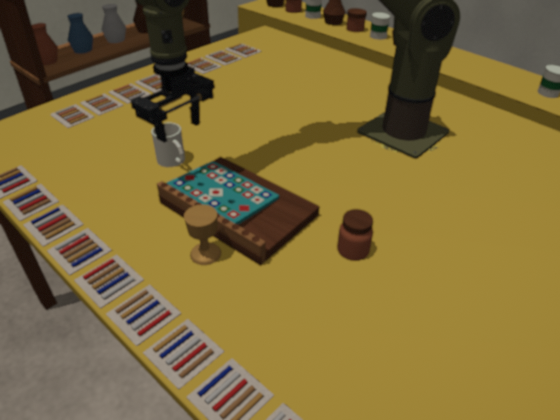

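The wrist view shows the mug's handle tip at (240,255), between the fingers. I'll check the clearance before going down.

```bash
python3 -c "
from h import *
p=snapshot('wrist');r=regions_of(p,'mug')
uv,X=cloud(p);m=r[0]['pixels'];k=m[uv[:,1],uv[:,0]]
Q=np.c_[(X[k][:,:2]-T0)@RP,X[k][:,2]]*1000
print(r[0]['score'],np.round(np.percentile(Q,[1,99],axis=0)))
for y in (-240,-230,-225,-220,-215,-210): 
  q=Q[Q[:,1]>y]; print(y,len(q), np.round(np.percentile(q,[2,98],axis=0)) if len(q)>3 else '')
"
```

```text
0.9 [[ -82. -319.    2.]
 [  -9. -211.   95.]]
-240 810 [[ -41. -239.   42.]
 [ -13. -150.  227.]]
-230 635 [[ -39. -229.   42.]
 [ -12. -150.  227.]]
-225 529 [[ -38. -224.   42.]
 [ -12. -150.  227.]]
-220 420 [[ -38. -220.   42.]
 [ -11. -150.  228.]]
-215 267 [[ -37. -215.   41.]
 [  -9. -150.  228.]]
-210 52 [[ -28. -157.  222.]
 [  -8. -149.  228.]]
```

Emit:
{"name": "send_rows", "arguments": {"series": [{"grip": 1, "dx": 2, "dy": 0, "dz": 30, "turn": 0}, {"grip": 1, "dx": 0, "dy": 0, "dz": 30, "turn": 0}, {"grip": 1, "dx": 0, "dy": 0, "dz": 30, "turn": 0}, {"grip": 1, "dx": 0, "dy": 0, "dz": 16, "turn": 0}, {"grip": 1, "dx": 0, "dy": 0, "dz": 0, "turn": 0}, {"grip": 1, "dx": 0, "dy": 0, "dz": 0, "turn": 0}]}}

```text
clock: 11.45
tool_pos: [0.5998, -0.2664, 0.0378]
eef_rot: [0.685, 0.728, 0.0, 0.001]
contact_force: [-0.2, -0.9, -0.0]
opening: 1.0
```

Emit:
{"name": "send_rows", "arguments": {"series": [{"grip": 1, "dx": 5, "dy": 0, "dz": 0, "turn": 0}, {"grip": 1, "dx": 3, "dy": 0, "dz": 0, "turn": 0}, {"grip": 1, "dx": 3, "dy": 0, "dz": 0, "turn": 0}, {"grip": 1, "dx": 3, "dy": 0, "dz": 0, "turn": 0}, {"grip": 1, "dx": 3, "dy": 0, "dz": 0, "turn": 0}, {"grip": 1, "dx": 3, "dy": 0, "dz": 0, "turn": 0}, {"grip": 1, "dx": 0, "dy": 0, "dz": 0, "turn": 0}]}}

```text
clock: 12.15
tool_pos: [0.5976, -0.246, 0.0367]
eef_rot: [0.685, 0.728, -0.0, 0.0]
contact_force: [0.2, -1.3, 1.1]
opening: 0.998
```

```bash
python3 -c "
from h import *
where()
for n in ['top','wrist','scene']: save(snapshot(n),n+'9')"
```

```text
t 12.15 plinth [  -5.2 -153.3] z 36.7 yawrel 1.5691 F(plinth) [ 0.1 -1.3  1.1] op 0.998
```

View pics/wrist9.png

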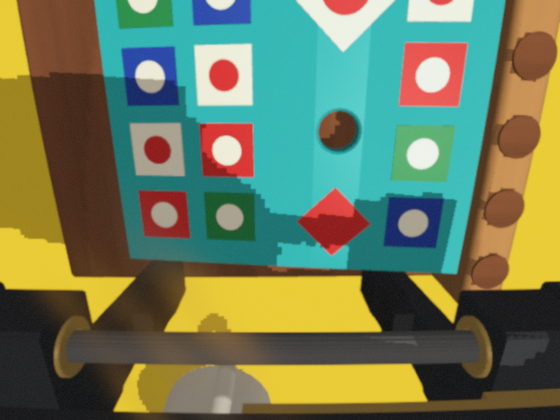

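View pics/top9.png

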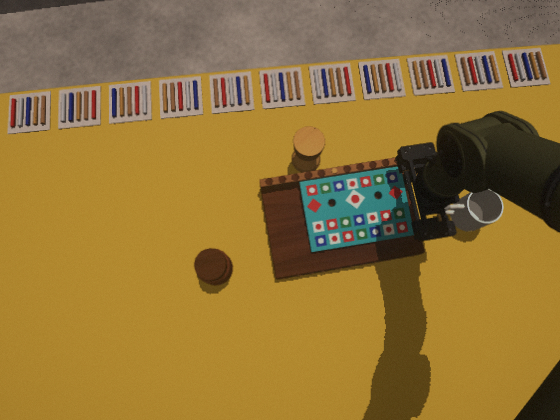

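Emit:
{"name": "send_rows", "arguments": {"series": [{"grip": 1, "dx": 2, "dy": 0, "dz": 0, "turn": 0}, {"grip": 1, "dx": 2, "dy": 0, "dz": 0, "turn": 0}, {"grip": 1, "dx": 2, "dy": 0, "dz": 0, "turn": 0}, {"grip": 1, "dx": 2, "dy": 0, "dz": 0, "turn": 0}, {"grip": 1, "dx": 2, "dy": 0, "dz": 0, "turn": 0}, {"grip": 1, "dx": 2, "dy": 0, "dz": 0, "turn": 0}, {"grip": 1, "dx": 2, "dy": 0, "dz": 0, "turn": 0}, {"grip": 1, "dx": 2, "dy": 0, "dz": 0, "turn": 0}, {"grip": 1, "dx": 0, "dy": 0, "dz": 0, "turn": 0}]}}

```text
clock: 13.2
tool_pos: [0.5967, -0.2295, 0.0366]
eef_rot: [0.685, 0.729, 0.0, -0.0]
contact_force: [-1.3, -1.1, 0.2]
opening: 0.999
```

```bash
python3 -c "
from h import *
where()
p=snapshot('top')
cv2.imwrite('pics/t10.png',cv2.resize(p['img'][140:290,250:440],None,fx=4,fy=4,interpolation=cv2.INTER_CUBIC)[:,:,::-1])
save(snapshot('wrist'),'wrist10')"
```

```text
t 13.2 plinth [  -5.1 -136.7] z 36.6 yawrel 1.5694 F(plinth) [-1.4 -1.1  0.2] op 0.999
```

View pics/t10.png

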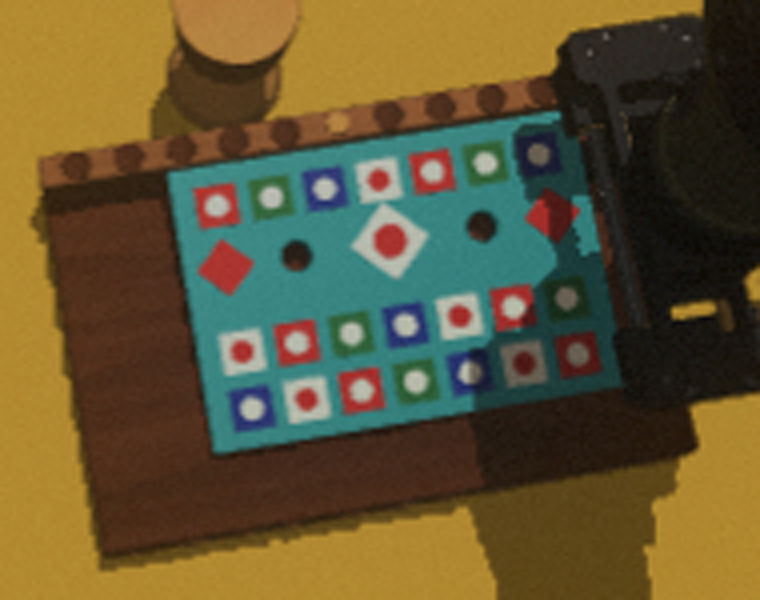

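View pics/wrist10.png

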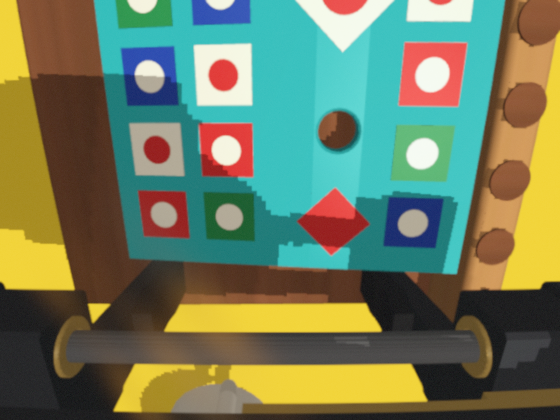

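Emit:
{"name": "send_rows", "arguments": {"series": [{"grip": 1, "dx": 2, "dy": 0, "dz": 0, "turn": 0}, {"grip": 1, "dx": 2, "dy": 0, "dz": 0, "turn": 0}, {"grip": 1, "dx": 2, "dy": 0, "dz": 0, "turn": 0}, {"grip": 1, "dx": 2, "dy": 0, "dz": 0, "turn": 0}, {"grip": 1, "dx": 2, "dy": 0, "dz": 0, "turn": 0}, {"grip": 1, "dx": 1, "dy": 0, "dz": 0, "turn": 0}, {"grip": 1, "dx": 1, "dy": 0, "dz": 0, "turn": 0}, {"grip": 1, "dx": 0, "dy": 0, "dz": 0, "turn": 0}]}}

```text
clock: 14.1
tool_pos: [0.5962, -0.2175, 0.0367]
eef_rot: [0.685, 0.729, 0.0, -0.0]
contact_force: [-0.5, -0.0, -0.3]
opening: 0.999
```

```bash
cat >> h.py <<'E'
def look(i):
    where(); p=snapshot('top'); c=cv2.resize(p['img'][140:270,250:440],None,fx=4,fy=4,interpolation=cv2.INTER_CUBIC)[:,:,::-1]
    cv2.imwrite(f'pics/t{i}.png',c); save(snapshot('wrist'),f'wrist{i}')
    r=regions_of(p,'panel')
    if r:
        uv,X=cloud(p); me=cv2.erode(r[0]['pixels'].astype(np.uint8),np.ones((5,5)))>0
        P=X[me[uv[:,1],uv[:,0]]]; L=(P[:,:2]-T0)@RP; A=np.c_[L,np.ones(len(P))]; s=np.linalg.lstsq(A,P[:,2],rcond=None)[0]
        q=np.abs(A@s-P[:,2])<.004; s=np.linalg.lstsq(A[q],P[q,2],rcond=None)[0]
        print('slope x,y',np.round(s[:2],4),'z at plinth origin',round(s[2]*1000,1))
E
python3 -c "
from h import *
look(11)"
```

```text
t 14.1 plinth [  -4.8 -124.8] z 36.7 yawrel 1.5694 F(plinth) [-0.5  0.  -0.3] op 0.999
slope x,y [-0.0007  0.0008] z at plinth origin 40.5
```

View pics/t11.png

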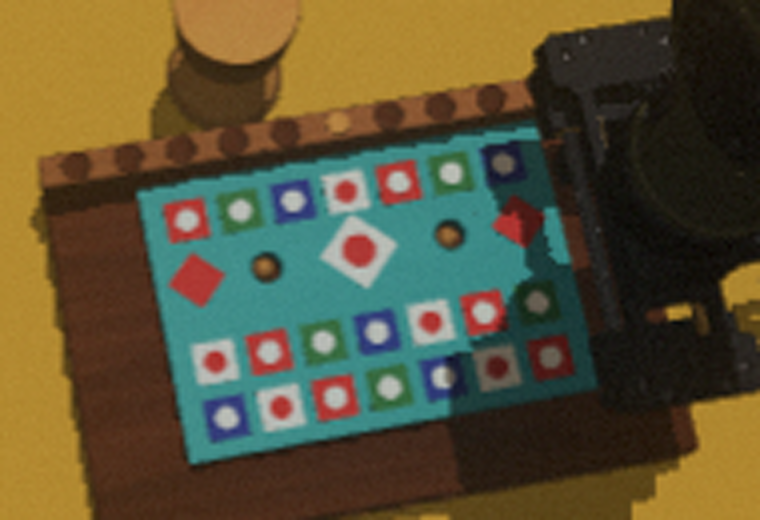

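View pics/wrist11.png

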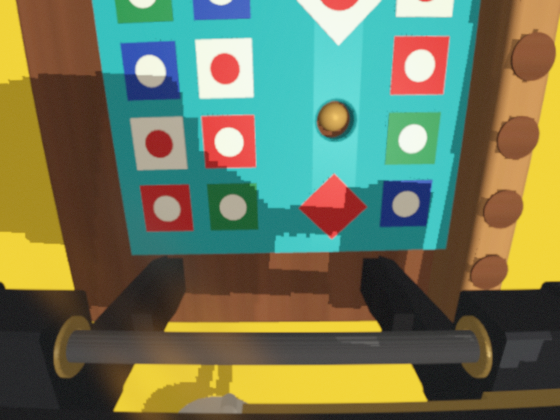

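The panel has dropped. Brass pins show in both holes, at (266,267) and (450,234) in the crop, the slope is about 0 and the top is at 40.5 mm. Retreating now.

Emit:
{"name": "send_rows", "arguments": {"series": [{"grip": 1, "dx": -5, "dy": 0, "dz": 0, "turn": 0}, {"grip": 1, "dx": -10, "dy": 0, "dz": 0, "turn": 0}, {"grip": 1, "dx": -10, "dy": 0, "dz": 0, "turn": 0}, {"grip": 1, "dx": 0, "dy": 0, "dz": 0, "turn": 0}, {"grip": 1, "dx": 0, "dy": 0, "dz": -30, "turn": 0}, {"grip": 1, "dx": 0, "dy": 0, "dz": -40, "turn": 0}, {"grip": 1, "dx": 0, "dy": 0, "dz": -40, "turn": 0}, {"grip": 1, "dx": 0, "dy": 0, "dz": -40, "turn": 0}, {"grip": 1, "dx": -30, "dy": 0, "dz": -10, "turn": 0}, {"grip": 1, "dx": 0, "dy": 0, "dz": 0, "turn": 0}, {"grip": 1, "dx": 0, "dy": 0, "dz": 0, "turn": 0}]}}

```text
clock: 15.35
tool_pos: [0.5987, -0.2741, 0.1963]
eef_rot: [0.686, 0.728, -0.0, -0.0]
contact_force: [-0.0, 0.2, -0.6]
opening: 1.0
```

```bash
python3 -c "
from h import *
look(12)
save(snapshot('scene'),'scene12');save(snapshot('top'),'top12')"
```

```text
t 15.35 plinth [  -6.  -181.4] z 196.3 yawrel 1.5666 F(plinth) [ 0.   0.2 -0.6] op 1.0
slope x,y [-0.0005  0.0004] z at plinth origin 40.5
```

View pics/t12.png

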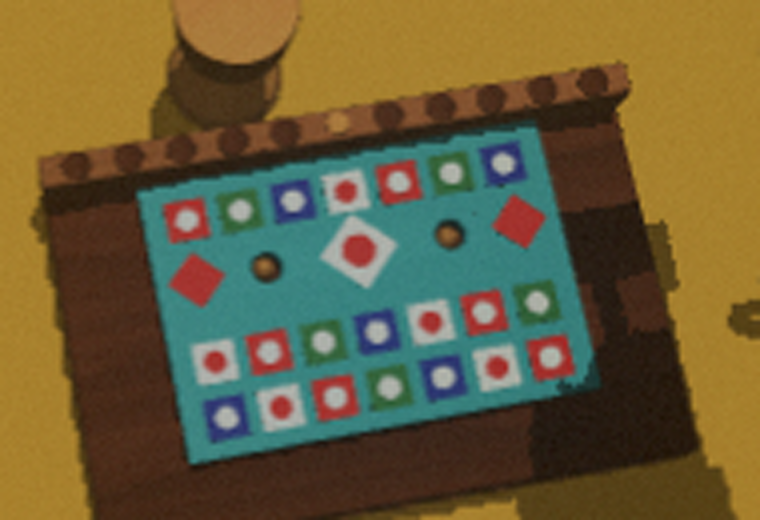

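View pics/scene12.png

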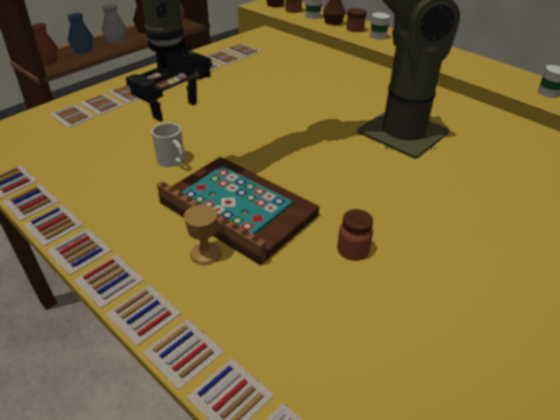

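View pics/wrist12.png

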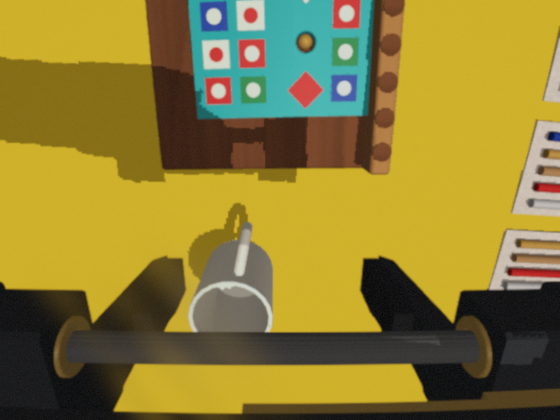

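The panel lies flat with both pins centred in their holes. The mug, goblet and jar look unmoved in the scene view, and the arm is clear at z = 196 mm.

```bash
python3 -c "
from plant import *
print(finish_job())"
```

```text
the job is handed in; nothing more can be done
None
```

The panel is seated over both pins and the job is handed in; no verdict was reported. I used only two pushes and never gripped or lifted it:
- **Back to the rail:** I pushed the near edge with the open fingers, which squared the panel up. A small rise in force showed it touching the rail.
- **Sideways:** I pushed the right edge about 40 mm along the rail until the panel dropped.

**Last checks, at about 15.4 s:**
- **Flatness:** the depth fit gave a slope under 0.001 rad.
- **Height:** the upper face measured 40.5 mm above the work surface, against 40 mm when seated.
- **Pins:** brass tips showed in both holes, seen from the top camera. I judged the centring by eye and did not measure the hole-to-pin distances.
- **Mug, goblet and jar:** all three were upright and looked unmoved. I compared pictures and did not re-measure their positions.
- **Arm:** it was clear of everything, at z = 196 mm, with contact force at noise level.

No check failed or disagreed. One early move call was refused because rows were missing keys; nothing moved, and I resent it with all the keys.

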